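# Purge the air filter and hold its bayonet cap at the bleed mark

## Task

Service the air filter that is bolted to the bench: first pull its drain knob all the way out and push it all the way home again. Then fit the loose bayonet cap into the filter's collar and twist it clockwise (seen from above) half way to its lock, so that the cap's grip bar lines up with the two raised marks on the collar, and never on to the lock click. A spring would turn the cap back, so finish with the gripper still holding the cap there; leave the sanding block, tape measure, pencil and pliers where they are.

Things in the scene. Friction and masses are not known exactly. Their poses are not given: they have to be found in the camera images.
- filter: Air filter fixed to the bench: base plate 120x110 mm, aluminium block 90x90 mm to 38 mm height, on it a round open grey collar, 92 mm wide outside, rim at 75 mm height. Origin on the bench under the collar's upright axis, z up, -x towards the drain knob's side. Brass hose connections reach 65 mm from the axis at +y and -y, below 35 mm height.
- collar (a point): Centre of the collar's rim, 75 mm above the bench, axes as the filter's. Bore 56 mm wide; its 9 mm thick lip (1 mm below the rim) is cut by two entry slots, 14 mm wide, at +x and -x, for the cap's pins (inside the lip the pins have room to 36 mm radius). A brass tang in the bore fits the cap's underside.
- mark (a point): One of the two raised dark half-way marks (4 mm wide, on the rim and down the collar's outside), this one 46 mm from the axis at rim height, 0.70 rad (40 degrees) clockwise from above of the +x slot; the other is opposite, as far clockwise of the -x slot. The cap's grip bar points at both when half way.
- drain_knob (a point): Centre of the black drain knob on the filter's -x side: a level cylinder 26 mm in diameter and 16 mm long on a 12 mm stem along the filter's x, 82 mm from the collar axis and 50 mm above the bench when home. It pulls straight out along the filter's -x. Axes as the filter's.
- drain (a joint): Travel of the drain knob in m: 0 = fully home, 0.030 = fully out (stop). A detent holds it at either end: moving it takes up to about 9 N, most at a quarter of the way, and past the middle it snaps on to the other end.
- cap: Loose bayonet cap, 0.2 to 0.3 kg, standing upright on the bench. Origin at the centre of its underside, z up. Plug 53 mm wide, 24 mm high, with two round pins (10 mm thick, 7 mm above the underside) reaching 34 mm out at +x and -x; flange 80 mm wide from 24 to 30 mm height; grip bar on top. Half a turn gives the same cap. Fully inserted, flange on the rim, its origin is 51 mm above the bench.
- cap_grip (a point): Middle of the cap's black grip bar, 45 mm above the cap's underside. The bar runs along the cap's x, above the pins: 74 mm long, 16 mm thick (y), from 30 to 61 mm height; grip it across its thickness. Insert with the bar along the filter's x, straight down; then twist clockwise: the pins run under the lip with 2 mm play up and down.
- bleed (a joint): Turn of the valve stem that the cap drives in the bore, rad, clockwise from above: 0 = cap as inserted, 1.40 = locked. It lags the cap by about 0.08 (play). A spring turns it back with about 0.05 N m at 0 and 0.12 N m half way; at 1.2 the lock clicks over and it jumps to 1.40. Half way is the cap turned 0.70.
- sanding_block: Bystander: cork sanding block 60x111x30 mm, origin at the centre of its underside. It and the cap swap places between runs.
- tape_measure: Bystander: yellow tape measure 38x102x65 mm, origin at the centre of its underside.
- pencil: Bystander: red flat pencil 12x158x8 mm, origin at the centre of its underside.
- pliers: Bystander: blue-handled pliers 56x165x12 mm, origin at the centre of their underside.
Not all that is in view belongs to the job. There is more than one size of the cap; the one meant has the size given above.

How it is judged:
On the way, in this order (a step that is already met when the one before it is completed fails the run):
1. the drain knob is pulled fully out (value of joint drain above 0.026 m), for 0.1 s.
2. the drain knob is pushed fully home (value of joint drain below 0.003 m), for 0.2 s.
3. the cap is fully inserted in the collar (horizontal distance between cap and filter below 0.004 m and z of cap in the frame of filter below 0.0545 m), for 0.1 s.
At the end, for the whole second after the job is handed in: Fingers grip the cap (over 2 N); it sits upright in the collar (4 mm sideways, 3.5 mm above seated, 0.1 rad tilt), bar within 0.14 rad of the half-way marks, bleed valve turned 0.4 to 0.9 rad, drain knob within 3 mm of home (all of step 3 and angle between the x axis of cap and the x axis of filter, either way round between 0.56 and 0.84 rad and value of joint bleed between 0.4 and 0.9 rad and value of joint drain below 0.003 m and contact force between the fingers and cap above 2 N and angle between cap's own z axis and vertical below 0.1 rad); the arm keeps its last pose, push and grip.
It fails at once if the cap is twisted on to the lock click (value of joint bleed above 1.15 rad).
It fails at once if the sanding block is moved more than 30 mm (distance of sanding_block from where it was at the start of the episode above 0.03 m).
It fails at once if the tape measure is moved more than 30 mm (distance of tape_measure from where it was at the start of the episode above 0.03 m).
It fails at once if the pencil is moved more than 30 mm (distance of pencil from where it was at the start of the episode above 0.03 m).
It fails at once if the pliers is moved more than 30 mm (distance of pliers from where it was at the start of the episode above 0.03 m).
It also fails if it takes over 51 s, if anything falls off the work surface, if the arm or the gripper's body presses on something with over 40 N, if the wrist force passes 120 N, or if a joint passes its speed limit or range.

## Robot

A 6-joint arm with a two-finger parallel gripper is mounted at the origin on a cart in front of the work surface, level with it; the furniture and walls round the work are solid. World frame = base frame: x ahead of the robot, y to its left, z up, the work surface at z = 0. Lengths are in m, angles in rad, forces in N, time in s.
With the tool pointing down it reaches from about 0.275 to 0.975 m from the base axis. Payload 8.4 kg.
Tool frame: the origin (TCP) lies on the centre line of the jaws, within the pads' length; the fingertips stand ctrl.nose_length ahead of it and the grasp point (between the pads) lies 3 mm ahead of it (ctrl.nose_length is the distance from the TCP to the fingertips, in m); z points along the fingers, y is the line along which they close (so a half turn about z gives the same grasp; the last joint's range is limited). The gripper opens to 92 mm and grips with 3 to 60 N. Pads are 20 mm wide; open, the fingers measure 128 mm over their backs; the gripper's body (75 mm by 189 mm) begins 69 mm behind the grasp point.
Start: joints at [1.288, 0.353, 1.633, -0, 1.155, -0.002], TCP at [0.173, 0.601, 0.237] pointing down, gripper open.
Joint ranges: [-2.63, 2.63], [-0.92, 2.1], [0.06, 2.66], [-1.3, 4.44], [0, 2.69], [-3.02, 3.02]. Speed limits (rad/s): [2.22, 2.22, 2.79, 3.14, 3.14, 3.14].

## Interface

Orientations are given as a rotation vector (axis times angle).
In Python, from rig import ctrl gives the robot as it stands.
- The arm moves only by the tool servo_tool, never from a script. Its argument "motion" is text: rows parted by semicolons, each of 7 numbers parted by spaces: the shift along the tool's x, y, z normalised to -1 to 1, where 1 is 0.02 m, then the turn, a rotation vector about the tool's x, y, z normalised to -1 to 1, where 1 is 2 pi rad, then the opening, from -1 (shut) to 1 (fully open), so that 0 is half open. A call has 1 to 12 rows; each row shifts and turns the commanded pose from where the row before left it, along the tool's axes as they then stand; what a row does not reach is not made up. A row lasts 1/10 s, in which the tool goes at most 50 mm and 8.59 degrees, less where a joint would pass 70% of its speed; a pose out of reach is approached as far as the arm can. A call with a number of a shift or a turn outside -1 to 1 is refused whole. A call with a gripper value outside its range is refused whole. The fingers move at their own pace and stop on an object; the grip force is fixed at half the most. Time passes only in rows, so rows that do not move let the fingers close. It gives the time, the measured TCP pose, the force, the opening and the grip force at its end, in the units of the state.
- ctrl.observe(): the state, without advancing time (a new reading comes with each control period).
- ctrl.camera(name): name is "scene" or "top" or "wrist"; returns a dict with "image" (420x560x3 uint8, blue, green, red), "K" (3x3 intrinsics, pixels), "dist_coeffs" ([k1, k2, p1, p2, k3] as OpenCV has them; the pictures are not rectified), "rvec" (rotation vector, rad) and "tvec" (3), from world to camera coordinates, as OpenCV has them; the wrist camera has in their place "tool_from_camera" (4x4, takes a point from camera to tool coordinates, whose origin is the TCP and whose axes are the flange's). Camera axes: x right, y down, z forward; pixel columns grow to the right and rows downward; lengths in m; the calibration is good to about 2 mm. A picture is of the moment at which its call begins: read the wrist's pose just before it. There is no depth.
- ctrl.job_done(): hands the job in; it is judged then, once.
The state is a dict: "time_s": time; "joint_positions": joint angles; "joint_vel": joint speeds; "tau": joint torques, N m; "tcp_pos": TCP position; "eef_rot": TCP orientation; "force": force on the tool from outside, world axes, zero at the start; "torque": the same for the moment, N m; "width": finger opening in m; "grasp_force": force on a finger pad.
Only numpy, scipy, OpenCV 4.12 (cv2) and the standard library are available. Lean on these libraries where they do the work, as an engineer would, in place of code of your own. Each camera call takes 0.05 s, during which the arm holds its last target. There are 200 camera calls.

## Working session

There is one attempt and no reset: what is moved stays moved. The work goes in short steps, Python scripts to look and compute and a tool call to move; the robot and the scene stay as the last step left them, time stands still between calls to the robot, and variables do not carry over. Pictures are saved under pics/ and viewed, at most 10 in all, crops included, and the job is handed in when it is done.

Besides the shell and the picture viewer there is one more tool, called after "Emit:" in YAML: its name, and indented under it one key for each argument. servo_tool: Moves the arm, as the interface text tells. Scaled input: -1 to 1 covers 0.02 m each way for a shift and 2 pi rad each way for a turn. Its arguments: {"type":"object","properties":{"motion":{"type":"string"}},"required":["motion"]}

```bash
mkdir -p pics
cat > h.py <<'E'
import numpy as np,cv2
from scipy.spatial.transform import Rotation as R
from rig import ctrl
def cam(n):
    s=ctrl.observe(); c=ctrl.camera(n)
    if n=="wrist":
        T=np.eye(4);T[:3,:3]=R.from_rotvec(s["eef_rot"]).as_matrix();T[:3,3]=s["tcp_pos"]
        M=np.linalg.inv(T@np.array(c["tool_from_camera"]))
        c["rvec"]=cv2.Rodrigues(M[:3,:3])[0];c["tvec"]=M[:3,3]
    for k in("K","dist_coeffs","rvec","tvec"):c[k]=np.array(c[k],float)
    return c
def ray(c,px):
    u=cv2.undistortPoints(np.array(px,float).reshape(-1,1,2),c["K"],c["dist_coeffs"]).reshape(-1,2)
    M=R.from_rotvec(c["rvec"].ravel()).as_matrix()
    return -M.T@c["tvec"].ravel(), np.c_[u,np.ones(len(u))]@M
def onz(c,px,z):
    o,d=ray(c,px); return o+d*((z-o[2])/d[:,2:])
def proj(c,p):
    return cv2.projectPoints(np.array(p,float).reshape(-1,1,3),c["rvec"],c["tvec"],c["K"],c["dist_coeffs"])[0].reshape(-1,2)
E
python3 - <<'E'
from h import *
import pickle
for n in("scene","top"):
    c=cam(n);cv2.imwrite(f"pics/{n}0.png",c["image"]);pickle.dump(c,open(f"{n}0.pkl","wb"))
    print(n,ray(c,[[280,210]]))
print(ctrl.observe(),ctrl.nose_length)
E
```

```text
scene (array([ 0.0176244 , -0.87161161,  0.81900301]), array([[ 0.42552348,  0.66147302, -0.61759477]]))
top (array([ 0.41287564, -0.06393337,  1.10608956]), array([[ 0.086871  ,  0.02664   , -0.99608373]]))
{'time_s': 0.1, 'joint_positions': array([ 1.28762124e+00,  3.53614554e-01,  1.63401898e+00,  1.73919310e-05,
        1.15521479e+00, -2.35495585e-03]), 'joint_vel': array([ 0.00013742, -0.00118169, -0.00077262, -0.00211169,  0.00023916,
        0.00150178]), 'tau': array([-1.52191984e-03, -5.94907272e+01, -3.34927547e+01,  6.99287094e-02,
        1.84349727e-02, -3.05355229e-05]), 'tcp_pos': array([0.17306981, 0.60013938, 0.23593393]), 'eef_rot': array([-4.39646888e-01, -3.11048064e+00,  1.94865655e-03]), 'force': array([ 0.5244263 ,  0.13593418, -0.9854761 ]), 'torque': array([ 0.01532709, -0.00872997,  0.04038927]), 'grasp_force': 0.0, 'width': 0.09202301666775059} 0.022
```

View pics/top0.png

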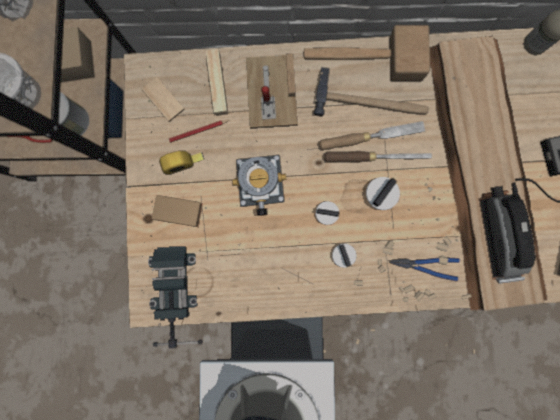

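View pics/scene0.png

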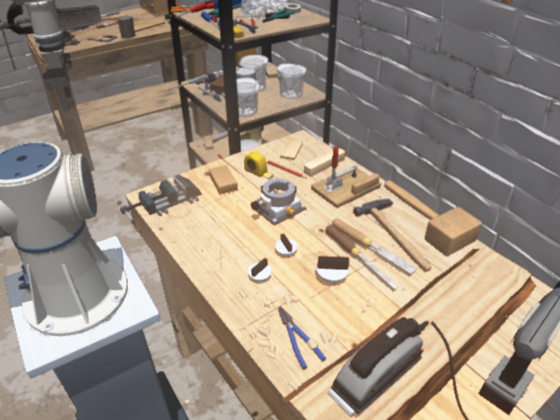

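The top view shows the filter at (259,180) with its drain knob at (262,210), pointing towards the robot. There are three cap candidates: (328,213), (344,255) and (383,193). I'll measure their flange widths and confirm with one enlarged crop.

Run:
```python
from h import *
import pickle
c=pickle.load(open("top0.pkl","rb"));s=pickle.load(open("scene0.pkl","rb"))
im=c["image"]
hsv=cv2.cvtColor(im,cv2.COLOR_BGR2HSV)
w=((hsv[...,1]<40)&(hsv[...,2]>150)).astype(np.uint8)
for (x,y) in[(328,213),(344,255),(383,193)]:
    m=np.zeros_like(w);cv2.circle(m,(x,y),24,1,-1);m&=w
    cs=np.vstack([k for k in cv2.findContours(m,cv2.RETR_EXTERNAL,cv2.CHAIN_APPROX_NONE)[0] if len(k)>8])
    h=cv2.convexHull(cs);p=onz(c,h,.03)[:,:2];ctr,_=cv2.minEnclosingCircle(p.astype(np.float32));A=cv2.contourArea(p.astype(np.float32))
    # dark bar
    b=((im.max(2)<70)).astype(np.uint8);mm=np.zeros_like(w);cv2.circle(mm,(x,y),20,1,-1);b&=mm
    k=max(cv2.findContours(b,0,1)[0],key=cv2.contourArea)
    q=onz(c,cv2.boxPoints(cv2.minAreaRect(k)),.061)[:,:2]
    print((x,y),"c",np.round(ctr,4),"diam",2*np.sqrt(A/np.pi)+.002,"bar ctr",q.mean(0).round(4),"sides",np.linalg.norm(q[1]-q[0]),np.linalg.norm(q[2]-q[1]),q.round(4).tolist())
# filter: collar
a=im[140:230,225:300];t=s["image"][165:300,215:365]
A=cv2.resize(a,None,fx=5,fy=5,interpolation=2);T=cv2.resize(im[170:275,305:410],(450,450),interpolation=2)
cv2.imwrite("pics/crop1.png",np.hstack([A,T])[:, :800])
print(proj(c,[[.173,.6,.237]]),onz(c,[[259,177]],.075),onz(c,[[262,210]],.05))
```

```text
(328, 213) c [ 0.4996 -0.148 ] diam 0.056203278885211296 bar ctr [ 0.4981 -0.1458] sides 0.007970047880187325 0.049063153256430764 [[0.4981, -0.121], [0.506, -0.1223], [0.498, -0.1707], [0.4902, -0.1694]]
(344, 255) c [ 0.3987 -0.1856] diam 0.05649012234650877 bar ctr [ 0.398  -0.1823] sides 0.008462612225002964 0.04675071065929296 [[0.4187, -0.1708], [0.4215, -0.1788], [0.3773, -0.1939], [0.3745, -0.1859]]
(383, 193) c [ 0.5455 -0.2817] diam 0.07893682885170993 bar ctr [ 0.5444 -0.2778] sides 0.07406547933568162 0.014771917467616863 [[0.5191, -0.2498], [0.5785, -0.294], [0.5696, -0.3058], [0.5103, -0.2616]]
[[-55.82081483 378.68780251]] [[0.57983338 0.01166259 0.075     ]] [[0.50538844 0.00661095 0.05      ]]
```

View pics/crop1.png

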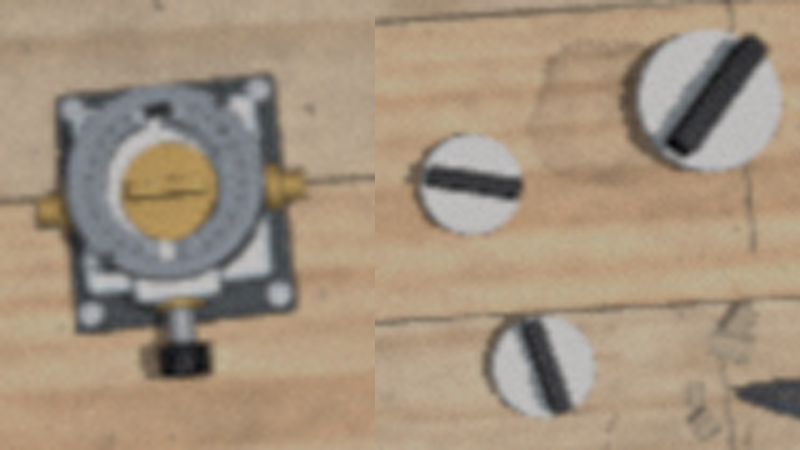

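The cap at (383,193) fits: its flange measures 79 mm and its bar 74x15 mm, where the other two have 56 mm flanges. In the crop it is the large one at upper right. The filter's -x (knob) points at the robot. I'm moving over towards the filter now.

Emit:
servo_tool:
  motion: "0 0 -1 0 0 -0.019 1; 0 0 -1 0 0 -0.019 1; 0 0 -1 0 0 -0.018 1; -0.4 -1 -0.2 0 0 0 1; -0.4 -1 0 0 0 0 1; -0.4 -1 0 0 0 0 1; -0.4 -1 0 0 0 0 1; -0.4 -1 0 0 0 0 1; -0.4 -1 0 0 0 0 1; -0.4 -1 0 0 0 0 1; -0.4 -1 0 0 0 0 1; -0.4 -1 0 0 0 0 1"

```text
time_s: 1.3
tcp_pos: [0.2582, 0.424, 0.3]
eef_rot: [0.108, -3.139, 0.001]
force: [-0.0, -0.8, -0.1]
width: 0.0917
grasp_force: 0.0
```

Emit:
servo_tool:
  motion: "-0.4 -1 0 0 0 0 1; -0.4 -1 0 0 0 0 1; -0.4 -1 0 0 0 0 1; -0.4 -1 0 0 0 0 1; -0.4 -1 0 0 0 0 1; -0.4 -1 0 0 0 0 1; -0.4 -1 0 0 0 0 1; -0.4 -1 0 0 0 0 1; -0.4 -1 0 0 0 0 1; -0.4 -1 0 0 0 0 1; -0.4 -1 0 0 0 0 1; -0.4 -1 0 0 0 0 1"

```text
time_s: 2.5
tcp_pos: [0.3702, 0.1916, 0.3]
eef_rot: [0.108, -3.139, 0.001]
force: [-0.6, 0.6, 0.8]
width: 0.0917
grasp_force: 0.0
```

Emit:
servo_tool:
  motion: "-0.4 -1 0 0 0 0 1; -0.4 -1 0 0 0 0 1; -0.4 -1 0 0 0 0 1; -0.4 -1 0 0 0 0 1; -0.4 -1 0 0 0 0 1; -0.4 -1 0 0 0 0 1; -0.4 -1 0 0 0 0 1; -0.4 -1 0 0 0 0 1; 0 0 0 0 0 0 1; 0 0 0 0 0 0 1"

```text
time_s: 3.5
tcp_pos: [0.4449, 0.038, 0.3001]
eef_rot: [0.107, -3.139, -0.0]
force: [-0.2, 0.2, 0.1]
width: 0.0917
grasp_force: 0.0
```

Run:
```python
from h import *
import pickle
s=ctrl.observe();print(s["time_s"],s["tcp_pos"],R.from_rotvec(s["eef_rot"]).as_matrix().round(3),s["joint_positions"])
c=cam("wrist");print(np.array(c["tool_from_camera"]).round(4));pickle.dump(c,open("w1.pkl","wb"));cv2.imwrite("pics/w1.png",c["image"])
```

```text
3.5 [0.44491622 0.03796602 0.30005505] [[-0.998 -0.068 -0.001]
 [-0.068  0.998  0.   ]
 [ 0.001  0.    -1.   ]] [ 8.15763933e-02  4.82145968e-03  1.91640908e+00  2.69207929e-04
  1.22149913e+00 -1.55768421e+00]
[[ 3.000e-04 -9.558e-01 -2.941e-01  8.530e-02]
 [ 1.000e+00  3.000e-04 -1.000e-04  8.000e-04]
 [ 2.000e-04 -2.941e-01  9.558e-01 -1.491e-01]
 [ 0.000e+00  0.000e+00  0.000e+00  1.000e+00]]
```

View pics/w1.png

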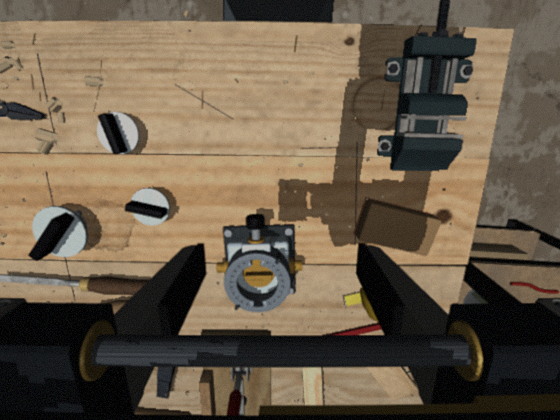

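The wrist view shows the collar at (256,280), the knob at (255,222), the cap at (60,230) and the sanding block at (400,222). Next I'm measuring the filter pose in an enlarged crop.

Run:
```python
from h import *
import pickle
c=pickle.load(open("w1.pkl","rb"));im=c["image"]
cv2.imwrite("pics/crop2.png",cv2.resize(im[205:320,205:310],None,fx=5,fy=5,interpolation=2))
# brass
hsv=cv2.cvtColor(im,cv2.COLOR_BGR2HSV)
for nm,p in(("knob",(0.505,.0066,.05)),("rim",(.58,.0117,.075))):print(nm,proj(c,[p]))
b=(im.max(2)<45).astype(np.uint8);b[:205]=0;b[242:]=0;b[:,:235]=0;b[:,275:]=0
k=max(cv2.findContours(b,0,1)[0],key=cv2.contourArea);print(cv2.boundingRect(k),cv2.minAreaRect(k))
```

```text
knob [[254.32512099 223.63389079]]
rim [[254.20037218 281.64158691]]
(235, 214, 40, 27) ((257.7691955566406, 225.18919372558594), (39.48670959472656, 22.970808029174805), 25.641006469726562)
```

View pics/crop2.png

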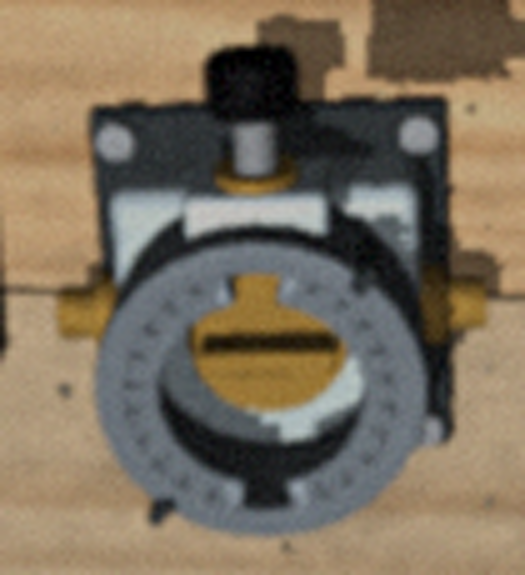

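Run:
```python
from h import *
import pickle
from scipy.optimize import least_squares
c=pickle.load(open("w1.pkl","rb"))
f=lambda a:(np.array(a)+.5)/5-.5+205
rim=onz(c,f([[97,390],[428,388],[262,240],[262,535],[140,290],[385,490],[145,485]]),.075)[:,:2]
r=least_squares(lambda q:np.hypot(*(rim-q[:2]).T)-q[2],[.58,.01,.046]).x;print("rim",r)
m=onz(c,f([[364,276],[160,508]]),.075)[:,:2];print("marks",m,m.mean(0),np.linalg.norm(m[0]-m[1]))
d=m[1]-m[0];print("mark1-0 yaw",np.degrees(np.arctan2(d[1],d[0])),"-> +x yaw",np.degrees(np.arctan2(d[1],d[0]))+40.1)
s=onz(c,f([[257,283],[268,492]]),.074)[:,:2];d=s[1]-s[0];print("slots",s,s.mean(0),np.degrees(np.arctan2(d[1],d[0])))
k=onz(c,f([[252,82],[254,150]]),.055)[:,:2];print("knob",k)
h=onz(c,f([[58,312],[488,303]]),.022)[:,:2];d=h[0]-h[1];print("hose",h,h.mean(0),np.linalg.norm(d),np.degrees(np.arctan2(d[1],d[0])))
```

```text
rim [0.58195639 0.01609239 0.04528528]
marks [[ 0.54496837  0.04117366]
 [ 0.62073189 -0.01133254]] [0.58285013 0.01492056] 0.09217923889225973
mark1-0 yaw -34.72302526235544 -> +x yaw 5.376974737644559
slots [[0.54950487 0.01272801]
 [0.61406135 0.01868367]] [0.58178311 0.01570584] 5.270902931435026
knob [[0.49935025 0.00767459]
 [0.51899973 0.00908852]]
hose [[ 0.58988773 -0.05066858]
 [ 0.57767745  0.08084365]] [0.58378259 0.01508754] 0.1320778486368032 -84.69556972549448
```

Emit:
servo_tool:
  motion: "-0.9 -0.6 0.8 0 0 -0.004 1; -0.9 -0.6 1 0 0 0 1; -0.83 -0.55 1 0 0 0 1; 0 0 1 0 0 0 1; 0 0 1 0 0 0 1; 0 0 1 0 0 0 1; 0 0 1 0 0 0 1; 0 0 1 0 0 0 1; 0 0 1 0 0 0 1; 0 0 1 0 0 0 1; 0 0 0.55 0 0 0 1; 0 0 0 0 0 0 1"

```text
time_s: 4.75
tcp_pos: [0.5, 0.0088, 0.0924]
eef_rot: [0.152, -3.135, -0.0]
force: [1.0, 0.3, 0.0]
width: 0.0921
grasp_force: 0.0
```

Run:
```python
from h import *
import pickle
s=ctrl.observe();M=R.from_rotvec(s["eef_rot"]).as_matrix();print(s["tcp_pos"],np.degrees(np.arctan2(M[1,1],M[0,1])))
c=cam("wrist");pickle.dump(c,open("w2.pkl","wb"));cv2.imwrite("pics/w2.png",c["image"])
k=M@[0,0,0]+s["tcp_pos"];print(proj(c,[[.5009,.0079,.063],[.5825,.0155,.075]]))
```

```text
[0.49995525 0.00876676 0.09244628] 95.54182009677486
[[277.91768272 256.40778684]
 [277.60398733 373.91031005]]
```

View pics/w2.png

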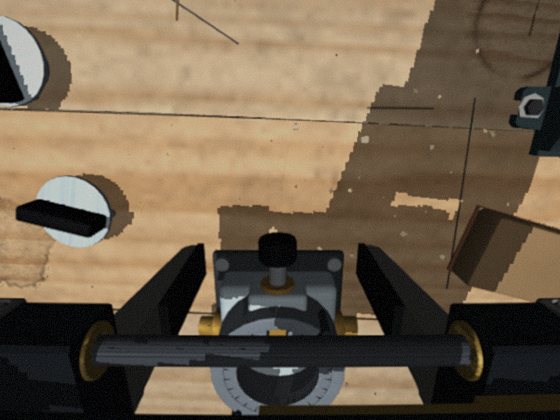

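The knob is at (277,247), centred between the fingers. I miscounted the descent, so 40 mm still remain. I'll go down and close.

Emit:
servo_tool:
  motion: "0 0 1 0 0 0 1; 0 0 1 0 0 0 1; 0 0 0 0 0 0 1; 0 0 0 0 0 0 -1; 0 0 0 0 0 0 -1; 0 0 0 0 0 0 -1; 0 0 0 0 0 0 -1; 0 0 0 0 0 0 -1; 0 0 0 0 0 0 -1; 0 0 0 0 0 0 -1; 0 0 0 0 0 0 -1"

```text
time_s: 5.9
tcp_pos: [0.5012, 0.0082, 0.0536]
eef_rot: [0.151, -3.138, 0.0]
force: [-0.3, 0.0, 0.1]
width: 0.0298
grasp_force: 0.0
```

Emit:
servo_tool:
  motion: "0 0 0 0 0 0 -1; 0 0 0 0 0 0 -1; 0 0 0 0 0 0 -1; 0.3 0 0 0 0 0 -1; 0.3 0 0 0 0 0 -1; 0.3 0 0 0 0 0 -1; 0.3 0 0 0 0 0 -1; 0.2 0 0 0 0 0 -1; 0.2 0 0 0 0 0 -1; 0 0 0 0 0 0 -1; 0 0 0 0 0 0 -1"

```text
time_s: 7.0
tcp_pos: [0.4712, 0.0039, 0.0537]
eef_rot: [-0.152, 3.134, -0.003]
force: [6.1, -10.3, -6.5]
width: 0.025
grasp_force: 30.0
```

Emit:
servo_tool:
  motion: "0.1 0 0 0 0 0 -1; 0.1 0 0 0 0 0 -1; 0 0 0 0 0 0 -1"

```text
time_s: 7.3
tcp_pos: [0.471, 0.0039, 0.054]
eef_rot: [-0.152, 3.127, -0.003]
force: [18.6, -7.4, -22.1]
width: 0.0248
grasp_force: 30.0
```

Run:
```python
from h import *
c=cam("wrist");im=c["image"][200:420,180:380]
cv2.imwrite("pics/w3.png",cv2.resize(im,None,fx=2.7,fy=2.7,interpolation=2))
```

```text
(no output)
```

View pics/w3.png

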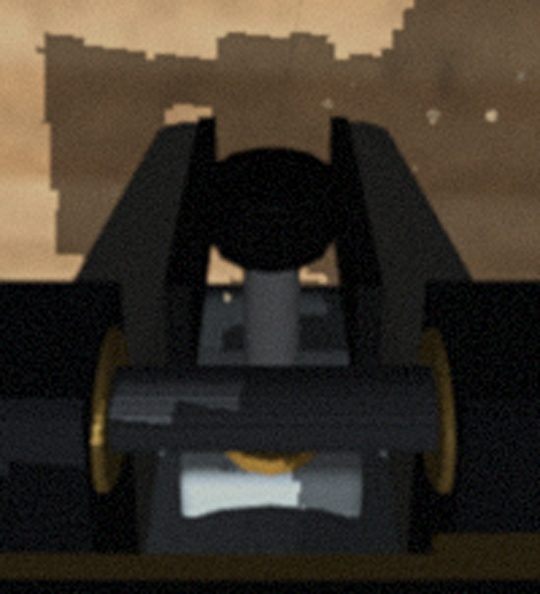

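The knob is still in the pads with a long stem showing, and it's against the stop. Pushing it home.

Emit:
servo_tool:
  motion: "-0.3 0 0 0 0 0 -1; -0.3 0 0 0 0 0 -1; -0.3 0 0 0 0 0 -1; -0.3 0 0 0 0 0 -1; -0.3 0 0 0 0 0 -1; -0.2 0 0 0 0 0 -1; -0.2 0 0 0 0 0 -1; 0 0 0 0 0 0 -1; 0 0 0 0 0 0 -1; 0 0 0 0 0 0 -1"

```text
time_s: 8.35
tcp_pos: [0.5014, 0.0069, 0.0534]
eef_rot: [0.153, -3.134, 0.003]
force: [-5.8, -11.8, 7.0]
width: 0.0245
grasp_force: 30.0
```

Emit:
servo_tool:
  motion: "0 0 0 0 0 0 1; 0 0 0 0 0 0 1; 0 0 0 0 0 0 1; 0 0 0 0 0 0 1; 0 0 -0.5 0 0 0 1; 0 0 -1 0 0 0 1; 0 0 -1 0 0 0 1; 0 0 -1 0 0 0 1; 0 0 -1 0 0 0 1; 0 -0.4 -1 0 0 0 1; 0 -1 -1 0 0 0 1; 0 -1 -1 0 0 0 1"

```text
time_s: 9.55
tcp_pos: [0.5078, -0.0396, 0.2052]
eef_rot: [-0.153, 3.137, 0.0]
force: [1.0, 0.8, -0.4]
width: 0.092
grasp_force: 0.0
```

Emit:
servo_tool:
  motion: "0.3 -1 -1 0 0 0 1; 0 -1 -1 0 0 0 1; 0 -1 0 0 0 0 1; 0 -1 0 0 0 0 1; 0 -1 0 0 0 0 1; 0 -1 0 0 0 0 1; 0 -1 0 0 0 0.0235 1; 0 -1 0 0 0 0.0235 1; 0 -1 0 0 0 0.0235 1; 0 -1 0 0 0 0.0235 1; 0 -0.5 0 0 0 0.0235 1; 0 0 0 0 0 0 1"

```text
time_s: 10.75
tcp_pos: [0.4983, -0.2473, 0.2442]
eef_rot: [0.997, 2.979, -0.0]
force: [-0.0, 0.6, -0.5]
width: 0.0921
grasp_force: 0.0
```

Run:
```python
from h import *
import pickle
s=ctrl.observe();M=R.from_rotvec(s["eef_rot"]).as_matrix();print(s["tcp_pos"],np.degrees(np.arctan2(M[1,1],M[0,1])))
c=cam("wrist");pickle.dump(c,open("w4.pkl","wb"));im=c["image"];cv2.imwrite("pics/w4.png",im)
print(proj(c,[[.545,-.28,.03],[.5009,.0079,.063]]))
```

```text
[ 0.49829694 -0.24731773  0.24419505] 53.009515402136415
[[282.81475633 232.38329434]
 [491.71898797  45.14783272]]
```

View pics/w4.png

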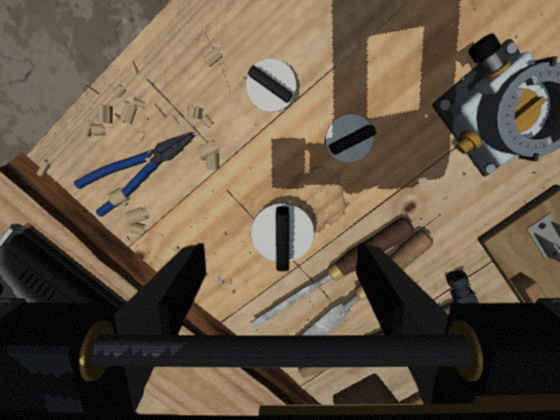

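The cap is at (283,234) with its bar running from (283,207) to (283,270), and the knob at (488,48) projects to its home position. A chisel handle near (335,270) is close, so I'll approach with the jaws half open.

Run:
```python
from h import *
import pickle
c=pickle.load(open("w4.pkl","rb"));im=c["image"];s=ctrl.observe();M=R.from_rotvec(s["eef_rot"]).as_matrix()
g=np.zeros(im.shape[:2],np.uint8);cv2.circle(g,(283,234),42,1,-1)
hsv=cv2.cvtColor(im,cv2.COLOR_BGR2HSV)
w=((hsv[...,1]<50)&(hsv[...,2]>90)).astype(np.uint8)&g
k=np.vstack([q for q in cv2.findContours(w,0,1)[0] if len(q)>15])
h=cv2.convexHull(k).astype(np.float32)
p=onz(c,h,.03)[:,:2];(cc,r)=cv2.minEnclosingCircle(p.astype(np.float32));e=onz(c,[cv2.fitEllipse(h)[0]],.03)[0]
print("flange",cc,2*r,2*np.sqrt(cv2.contourArea(p.astype(np.float32))/np.pi),e,cv2.boundingRect(h))
b=(im.max(2)<45).astype(np.uint8)&g
k=max(cv2.findContours(b,0,1)[0],key=cv2.contourArea);box=cv2.boxPoints(cv2.minAreaRect(k));print("bar px",box.tolist())
q=onz(c,box,.061)[:,:2];i=np.argsort(box[:,1]);a,b2=q[i[:2]].mean(0),q[i[2:]].mean(0)
d=a-b2;print("bar",a,b2,(a+b2)/2,np.linalg.norm(d),np.degrees(np.arctan2(d[1],d[0])))
print("filter yaw tool",np.degrees(np.arctan2(M[1,1],M[0,1])))
t=np.array([*(cc),.056]);print("units to flange ctr",M.T@(t-s["tcp_pos"])/.02, "to bar", M.T@(np.r_[(a+b2)/2,.056]-s["tcp_pos"])/.02)
```

```text
flange (0.5452163219451904, -0.28131964802742004) 0.08066675066947937 0.07921168814371005 [ 0.54433354 -0.28062825  0.03      ] (251, 203, 64, 59)
bar px [[276.0, 207.0], [288.0, 207.0], [288.0, 270.0], [276.0, 270.0]]
bar [ 0.51019819 -0.25528913] [ 0.57323232 -0.302623  ] [ 0.54171525 -0.27895606] 0.07882763334033978 143.0962159006121
filter yaw tool 53.32823254261992
units to flange ctr [-2.90040434e+00  1.92423432e-03  9.40724806e+00] to bar [-2.68941915e+00 -7.83488422e-03  9.40718446e+00]
```

Emit:
servo_tool:
  motion: "-0.9 0 0 0 0 0 0; -1 0 0 0 0 0 0; -0.98 0 0.4 0 0 0 0; 0 0 1 0 0 0 0; 0 0 1 0 0 0 0; 0 0 1 0 0 0 0; 0 0 1 0 0 0 0; 0 0 1 0 0 0 0; 0 0 1 0 0 0 0; 0 0 1 0 0 0 0; 0 0 0.7 0 0 0 0; 0 0 0.5 0 0 0 0"

```text
time_s: 12.0
tcp_pos: [0.545, -0.2803, 0.0708]
eef_rot: [-0.987, -2.982, -0.0]
force: [-0.3, -0.0, 0.2]
width: 0.0458
grasp_force: 0.0
```

Emit:
servo_tool:
  motion: "0 0 0.5 0 0 0 0; 0 0 0.3 0 0 0 0; 0 0 0 0 0 0 0; 0 0 0 0 0 0 -1; 0 0 0 0 0 0 -1; 0 0 0 0 0 0 -1; 0 0 0 0 0 0 -1; 0 0 0 0 0 0 -1; 0 0 0 0 0 0 -1; 0 0 0 0 0 0 -1; 0 0 0 0 0 0 -1"

```text
time_s: 13.1
tcp_pos: [0.5452, -0.2811, 0.0559]
eef_rot: [0.991, 2.981, -0.0]
force: [0.1, 1.2, 4.0]
width: 0.0161
grasp_force: 30.0
```

Emit:
servo_tool:
  motion: "0 0 -0.5 0 0 0 -1; 0 0 -1 0 0 0 -1; 0 0 -1 0 0 -0.0234 -1; 0 0 -1 0 0 -0.0234 -1; 0 0 -1 0 0 -0.0233 -1; 0 0 -1 0 0 -0.0233 -1; 0 0 -0.5 0 0 -0.0233 -1; 0 0 0 0 0 0 -1; -0.2 0.9 0 0 0 0 -1; -0.2 0.9 0 0 0 0 -1; -0.2 0.9 0 0 0 0 -1; -0.2 0.9 0 0 0 0 -1"

```text
time_s: 14.3
tcp_pos: [0.554, -0.2055, 0.1749]
eef_rot: [0.142, -3.137, -0.001]
force: [0.3, -0.8, -2.3]
width: 0.0156
grasp_force: 30.0
```

Emit:
servo_tool:
  motion: "-0.2 0.9 0 0 0 0 -1; -0.2 0.9 0 0 0 0 -1; -0.2 0.9 0 0 0 0 -1; -0.2 0.9 0 0 0 0 -1; -0.2 0.9 0 0 0 0 -1; -0.2 0.9 0 0 0 0 -1; -0.2 0.9 0 0 0 0 -1; -0.2 0.9 0 0 0 0 -1; -0.2 0.9 0 0 0 0 -1; -0.2 0.9 0 0 0 0 -1; 0 0.9 0 0 0 0 -1; 0 0 0 0 0 0 -1"

```text
time_s: 15.5
tcp_pos: [0.5752, -0.0039, 0.175]
eef_rot: [0.145, -3.137, -0.001]
force: [-0.0, -0.8, -1.9]
width: 0.0159
grasp_force: 30.0
```

Run:
```python
from h import *
import pickle
s=ctrl.observe();M=R.from_rotvec(s["eef_rot"]).as_matrix();print(s["time_s"],s["tcp_pos"],np.degrees(np.arctan2(M[1,1],M[0,1])),s["width"],s["force"])
print("units",M.T@(np.array([.5825,.0155,.141])-s["tcp_pos"])/.02)
c=cam("wrist");pickle.dump(c,open("w5.pkl","wb"));a=c["image"][130:400,130:430]
d=cam("scene");pickle.dump(d,open("s5.pkl","wb"));b=d["image"][130:230,225:345]
cv2.imwrite("pics/c5.png",np.hstack([cv2.resize(a,(400,360)),cv2.resize(b,(400,360),interpolation=2)]))
```

```text
15.5 [ 0.57521391 -0.00391297  0.17502293] 95.30729564212639 0.01585036279256462 [-0.01140762 -0.8481243  -1.90844188]
units [-0.45475842  0.93147138  1.70127351]
```

View pics/c5.png

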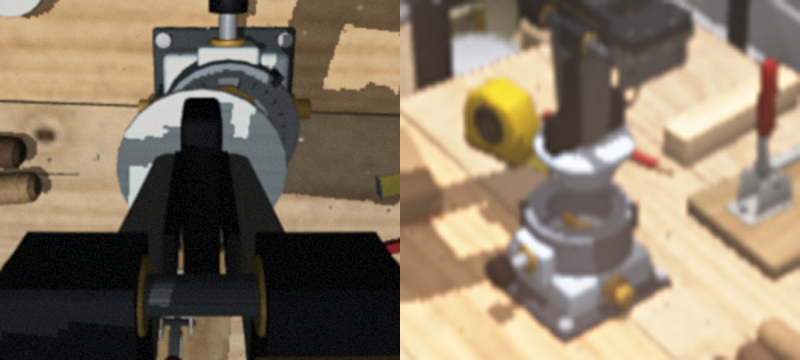

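The cap hangs upright with its bar along the filter's x. I'm checking the flange centre relative to the tool before lowering.

Run:
```python
from h import *
import pickle
from scipy.optimize import least_squares
c=pickle.load(open("w5.pkl","rb"));im=c["image"]
s=ctrl.observe();M=R.from_rotvec(s["eef_rot"]).as_matrix();t=s["tcp_pos"]
hsv=cv2.cvtColor(im,cv2.COLOR_BGR2HSV)
f=lambda a:(np.array(a)+.5)/(4/3)-.5+130
p=onz(c,f([[117,150],[286,150],[202,88],[137,112],[266,112],[120,175]]),t[2]-.026)
l=(p-t)@M
r=least_squares(lambda q:np.hypot(l[:,0]-q[0],l[:,1]-q[1])-.040,[0,0]).x
print("flange centre in tool",r,"resid",np.hypot(l[:,0]-r[0],l[:,1]-r[1])-.04)
w4=pickle.load(open("w4.pkl","rb"));g=w4["image"]
for q in[[.5825,.0155,.075]]:print("rim pred in w4",proj(w4,np.array([[.5825+.046*np.cos(a),.0155+.046*np.sin(a),.075] for a in np.linspace(0,2*np.pi,8,0)])).round(0).tolist())
cv2.imwrite("pics/c6.png",cv2.resize(g[20:190,420:560],None,fx=3.5,fy=3.5,interpolation=2))
```

```text
flange centre in tool [0.00052131 0.00353022] resid [ 5.18713527e-04 -3.14221973e-04 -6.52118791e-04  6.82897103e-04
  5.58559257e-05 -1.25763255e-03]
rim pred in w4 [[559.0, 148.0], [584.0, 118.0], [584.0, 82.0], [559.0, 61.0], [523.0, 70.0], [499.0, 103.0], [501.0, 138.0], [526.0, 156.0]]
```

Finger centre and bar agree at column 281, so the 3.5 mm sideways reading is camera bias. The gripped knob gave a truer filter line by touch, so I aim at (0.5827, 0.0147).

Emit:
servo_tool:
  motion: "-0.23 0.45 0 0 0 0 -1; -0.23 0.44 0.5 0 0 0 -1; 0 0 0.6 0 0 0 -1; 0 0 0.6 0 0 0 -1; 0 0 0.2 0 0 0 -1; 0 0 0.2 0 0 0 -1; 0 0 0 0 0 0 -1; 0 0 0 0 0 0 -1"

```text
time_s: 16.4
tcp_pos: [0.5838, 0.0114, 0.1338]
eef_rot: [-0.143, 3.138, -0.0]
force: [-0.7, 0.9, -2.5]
width: 0.0156
grasp_force: 30.0
```

Emit:
servo_tool:
  motion: "0.04 0.17 0 0 0 0 -1; 0 0 0 0 0 0 -1; 0 0 0.1 0 0 0 -1; 0 0 0.1 0 0 0 -1; 0 0 0.1 0 0 0 -1; 0 0 0 0 0 0 -1"

```text
time_s: 17.0
tcp_pos: [0.5823, 0.0148, 0.1272]
eef_rot: [0.143, -3.138, -0.0]
force: [-0.3, -0.6, -1.5]
width: 0.0157
grasp_force: 30.0
```

Plug is 4 mm below the rim with no contact force. Continuing down.

Emit:
servo_tool:
  motion: "0 0 0.15 0 0 0 -1; 0 0 0.15 0 0 0 -1; 0 0 0.15 0 0 0 -1; 0 0 0 0 0 0 -1"

```text
time_s: 17.4
tcp_pos: [0.5822, 0.0148, 0.118]
eef_rot: [0.143, -3.137, 0.0]
force: [-0.1, 0.0, -2.4]
width: 0.0161
grasp_force: 30.0
```

Emit:
servo_tool:
  motion: "0 0 0.15 0 0 0 -1; 0 0 0.15 0 0 0 -1; 0 0 0.15 0 0 0 -1; 0 0 0.12 0 0 0 -1; 0 0 0 0 0 0 -1; 0 0 0 0 0 0 -1"

```text
time_s: 18.0
tcp_pos: [0.5826, 0.0149, 0.1071]
eef_rot: [0.143, -3.138, 0.0]
force: [-0.7, -0.3, -1.0]
width: 0.0156
grasp_force: 30.0
```

Emit:
servo_tool:
  motion: "0 0 0.04 0 0 0 -1; 0 0 0.03 0 0 0 -1; 0 0 0 0 0 0 -1; 0 0 0 0 0 0 -1"

```text
time_s: 18.4
tcp_pos: [0.5826, 0.0149, 0.1068]
eef_rot: [-0.143, 3.138, -0.0]
force: [-3.9, -0.8, 8.6]
width: 0.0155
grasp_force: 30.0
```

Seated. Twisting 40° clockwise.

Emit:
servo_tool:
  motion: "0 0 -0.03 0 0 0 -1; 0 0 0 0 0 0.014 -1; 0 0 0 0 0 0.014 -1; 0 0 0 0 0 0.014 -1; 0 0 0 0 0 0.014 -1; 0 0 0 0 0 0.014 -1; 0 0 0 0 0 0 -1"

```text
time_s: 19.1
tcp_pos: [0.5826, 0.0153, 0.1068]
eef_rot: [-0.547, -3.094, -0.001]
force: [-2.7, 3.3, 5.2]
width: 0.0161
grasp_force: 30.0
```

Emit:
servo_tool:
  motion: "0 0 0 0 0 0.014 -1; 0 0 0 0 0 0.014 -1; 0 0 0 0 0 0.0127 -1; 0 0 0 0 0 0 -1; 0 0 0 0 0 0 -1; 0 0 0 0 0 0 -1"

```text
time_s: 19.7
tcp_pos: [0.5828, 0.0157, 0.1069]
eef_rot: [0.932, 3.0, 0.002]
force: [-1.9, 4.9, 5.3]
width: 0.0159
grasp_force: 30.0
```

Run:
```python
from h import *
s=ctrl.observe();M=R.from_rotvec(s["eef_rot"]).as_matrix();print(s["tcp_pos"],np.degrees(np.arctan2(M[1,1],M[0,1])),s["width"],s["force"],s["torque"],s["joint_vel"].round(3))
c=cam("wrist");cv2.imwrite("pics/w7.png",cv2.resize(c["image"][80:300,150:420],None,fx=2.6,fy=2.6,interpolation=2))
```

```text
[0.58281783 0.01571678 0.10685432] 55.49256791193101 0.015913599123493712 [-1.88078622  4.86674808  5.33733829] [ 0.84245173  0.41626924 -0.00114264] [ 0.     0.    -0.001 -0.     0.001 -0.001]
```

View pics/w7.png

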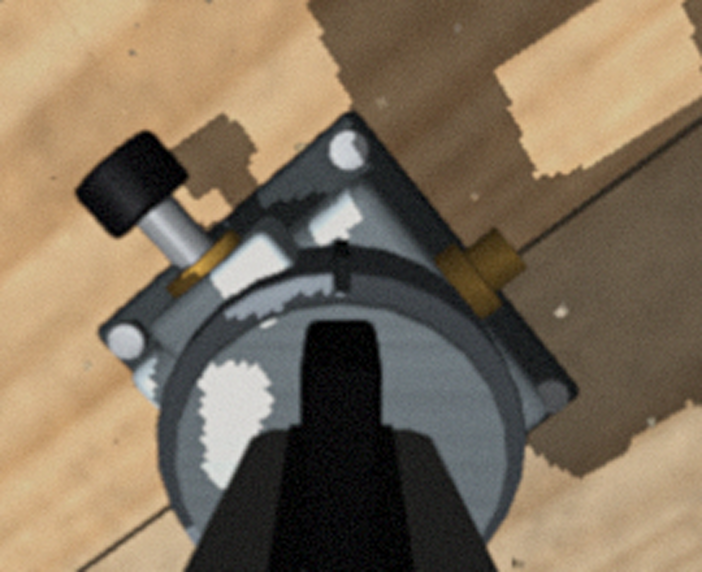

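The bar (column 341) points at the mark (342, 265), the cap is seated and gripped at 30 N, and the knob is home. Handing in.

```bash
python3 -c "
from rig import ctrl
print(ctrl.job_done())"
```

```text
the job is handed in; nothing more can be done
None
```

I pulled the drain knob out and pushed it home, then fitted the cap and twisted it half way. The job was handed in at about 20 s with the bar on the marks and the gripper still holding the cap; no verdict was returned.

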